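# Seat a knob sample on its display ramp

### The job

Pick up the oak sample block by its brass knob, set it down on the white landing at the foot of the display ramp, in line with the ramp, and let go of it. Then push it, sliding it and not lifting it, up the slope until it meets the sprung rubber bumper of the top stop; press the bumper in gently without driving it to the end of its travel, ease off slowly, and leave the block lying flat on the slope, still touching the bumper. Leave the other hardware on the shelf where it is.

Things in the scene. Friction and masses are not known exactly. Their poses are not given: they have to be found in the camera images.
- sample: Loose oak block, 110 (own x) x 64 (own y) x 34 mm high, brass door knob upright at the middle of its top; same after a half turn. 0.45 to 0.8 kg. Origin: centre of its underside, z up. Its end faces (own x = +/-55 mm) are plain and upright, good for pushing. Pushing it up the slope takes about 3 to 7 N; friction then holds it there, it does not slide back by itself.
- sample_knob (a point): Middle of the brass knob's straight gripping band, on the knob's axis, 60 mm above the block's underside. The knob is round, 46 mm in diameter, band 55 to 66 mm above the underside, top at 74 mm; below it a 24 mm neck, and a 54 mm rose 4 mm thick on the block.
- ramp: Fixed display ramp. Own x points level, uphill; y across; z up. Origin on the shelf under the foot of the slope, mid-width. From x = 0 a white slope rises at 7 degrees (0.122 rad) for 255 mm between dark cheeks 72 mm apart that stand 16 mm above it. At x -40 to 0 mm, flared guides 22 mm above the shelf lead in.
- landing (a point): Middle of the level white landing below the slope's foot, on its top face, 6 mm above the shelf. The landing is 150 mm long (ramp x -150 to 0) and 110 mm wide; this point is at ramp x = -85 mm: the place for the block's centre.
- stop: Steel bar fixed across the ramp's top, 96 mm wide, 42 mm high, carrying a sprung rubber bumper that points downhill. Origin: on the slope's surface at the middle of the bar's downhill face, 220 mm up the slope from its foot; own x points up along the slope, z square to it.
- bumper_hole (a point): Middle of the brass collar on the bar's downhill face, 18 mm above the slope, from which the bumper (24 mm disc) sticks out downhill. Its screw was left at random: its free face is 23 to 67 mm downhill of the bar's face, not measured: see or feel it. It yields 7 mm at 1.2 N/mm (8.4 N at the end), then is rigid. Press 2 to 4 mm, ease off under 20 mm/s: the block stays on it; a sudden release may throw it off.
- glass_knob: Bystander: faceted glass knob on a brass foot, 52 mm wide, 52 mm high. Origin under its centre.
- rim_lock: Bystander: cast iron rim lock lying flat, 95 x 130 x 24 mm with a brass bolt at its +y end. Origin under its centre.
- thumb_turn_a: Bystander: black thumb turn, 48 mm disc, 27 mm high. Origin under its centre.
- thumb_turn_b: Bystander: black thumb turn like the other. Origin under its centre.
- keyhole_cover: Bystander: round nickel keyhole cover, 46 mm, 6 mm thick. Origin under its centre.
- hinge: Bystander: open brass hinge lying flat, 100 x 72 mm, 10 mm high. Origin under its centre.
Things that resemble listed ones, but are neither listed nor needed, are in the scene too. There is more than one size of the sample; the one meant has the size given above.

How it is judged:
By the outcome, as a careful person would: the job done as asked, in the order asked, and still so for the second after the job is handed in, with the robot touching nothing.
It also fails if it takes over 72 s, if anything falls off the work surface, if the arm or the gripper's body presses on something with over 40 N, if the wrist force passes 120 N, or if a joint passes its speed limit or range.

### The arm

A 6-joint arm with a two-finger parallel gripper is mounted at the origin on the work surface. World frame = base frame: x ahead of the robot, y to its left, z up, the work surface at z = 0. Lengths are in mm, angles in degrees, forces in N, time in s.
With the tool pointing down it reaches from about 225 to 725 mm from the base axis. Payload 3.1 kg.
Tool frame: the origin (TCP) lies on the centre line of the jaws, within the pads' length; the fingertips stand 22 mm ahead of it and the grasp point (between the pads) lies 3 mm ahead of it; z points along the fingers, y is the line along which they close (so a half turn about z gives the same grasp; the last joint's range is limited). The gripper opens to 85 mm and grips with 20 to 120 N. Pads are 22 mm wide; open, the fingers measure 114 mm over their backs; the gripper's body (76 mm by 85 mm) begins 54 mm behind the grasp point. The pads swing forward as they close: fully open they stand 13 mm farther back than shut.
Start: joints at [-72.468, 2.75, 5.684, 92.934, 0, 82.678], TCP at [220.654, -476.371, 253.312] pointing down, gripper open.
Joint ranges: [-166.93, 166.93], [-56.73, 111.36], [-69.38, 81.34], [-121.58, 131.49], [-85.45, 84.26], [-180, 180]. Speed limits (degrees/s): [159.86, 159.86, 180, 180, 180, 180].

### API

Orientations are given as [roll, pitch, yaw] about the fixed x, y, z axes, in that order (R = Rz(yaw) Ry(pitch) Rx(roll)).
In Python, from rig import ctrl, optics gives the robot as it stands.
- The arm moves only by the tool play_rows, never from a script. Its argument "targets" is a list of rows, each a list of 3 entries, a list of its own where there are three numbers: the shift along the world's x, y, z in mm, then the turn about the world's z in degrees, then the opening, from 0 (shut) to 1 (fully open). In form: [[[x, y, z], yaw, claw], ...]. A call has 1 to 10 rows; each row is the pose to reach, as a shift and turn from the pose commanded when the call began; what a row does not reach only later rows make up. A row lasts 1/10 s, in which the tool goes at most 50 mm and 8.59 degrees, less where a joint would pass 70% of its speed; a pose out of reach is approached as far as the arm can. A call with a gripper value outside its range is refused whole. The fingers move at their own pace and stop on an object; the grip force is fixed at half the most. Time passes only in rows, so rows that repeat a pose let the fingers close. It gives the time, the measured TCP pose, the force, the opening and the grip force at its end, in the units of the state.
- ctrl.get_obs(): the state, without advancing time (a new reading comes with each control period).
- optics.get_image(name): name is "side" or "top" or "wrist"; returns the picture (480x640x3 uint8, red, green, blue); there is no depth.
- optics.camera_params(name): a dict with "fx", "fy", "cx", "cy" (pixels), "xyz" and "attitude" of the camera in the world. Camera axes: x right, y up, looking along -z (the intrinsics and any distortion apply to the point x, -y, -z); pixel columns grow to the right and rows downward; lengths in mm; the calibration is good to about 2 mm. A picture is of the moment at which its call begins: read the wrist's pose just before it. camera_params takes no time and is no camera call; for the wrist camera it gives the pose at the moment of the call.
- ctrl.finish_job(): hands the job in; it is judged then, once.
The state is a dict: "t": time; "joint_positions": joint angles; "dq": joint speeds; "tau": joint torques, N m; "position": TCP position; "ee_rot": TCP orientation; "contact_force": force on the tool from outside, world axes, zero at the start; "ft_torque": the same for the moment, N m; "opening": finger opening in mm; "grasp_force": force on a finger pad.
Only numpy, scipy, OpenCV 4.12 (cv2) and the standard library are available. Lean on these libraries where they do the work, as an engineer would, in place of code of your own. Each camera call takes 0.05 s, during which the arm holds its last target. There are 200 camera calls.

## Working session

There is one attempt and no reset: what is moved stays moved. The work goes in short steps, Python scripts to look and compute and a tool call to move; the robot and the scene stay as the last step left them, time stands still between calls to the robot, and variables do not carry over. Pictures are saved under pics/ and viewed, at most 10 in all, crops included, and the job is handed in when it is done.

Besides the shell and the picture viewer there is one more tool, called after "Call:" in YAML: its name, and indented under it one key for each argument. play_rows: Moves the arm, as the interface text tells. Its arguments: {"type":"object","properties":{"targets":{"type":"array"}},"required":["targets"]}

```bash
ls; mkdir -p pics; python3 - <<'E'
from rig import ctrl, optics
import cv2
for n in("top","side"):
    p=optics.camera_params(n);print(n,p)
    cv2.imwrite(f"pics/{n}0.png",optics.get_image(n)[:,:,::-1])
print(optics.camera_params("wrist"));print(ctrl.get_obs())
E
```

```text
pics
top {'fx': 502.2197783649482, 'fy': 502.2197783649482, 'cx': 320.70522237574465, 'cy': 238.30976858229496, 'xyz': array([ 381.18753131,   11.07750327, 1420.11254801]), 'attitude': array([  9.30780449,  -0.30315282, -88.52424642])}
side {'fx': 546.8129816120179, 'fy': 546.8129816120179, 'cx': 327.4637621237352, 'cy': 243.59557585764392, 'xyz': array([-59.62537146, 612.43050072, 862.94484202]), 'attitude': array([  48.66581497,    0.17743729, -134.26767412])}
{'fx': 340.2523116215189, 'fy': 340.2523116215189, 'cx': 319.8357941859483, 'cy': 232.48742522577837, 'xyz': array([ 285.74736515, -445.35492126,  372.83527251]), 'attitude': array([-16.65105768,   0.18013256, -65.10178269])}
{'t': 0.1, 'joint_positions': array([-7.24670407e+01,  2.78943840e+00,  5.59699191e+00,  9.29355951e+01,
       -6.35554459e-04,  8.26768641e+01]), 'dq': array([ 0.06079446, -0.11250948,  0.15997505, -0.18739905, -0.04660344,
        0.025456  ]), 'tau': array([ 2.76142586e-03, -3.39851260e+01,  3.20935392e+01,  1.58628303e-02,
       -5.42596172e-05,  7.02439749e-06]), 'position': array([ 220.49372354, -475.85592775,  252.19555422]), 'ee_rot': array([-1.79872922e+02, -1.56904495e-02,  2.48560785e+01]), 'contact_force': array([ 0.09260169,  0.87207132, -0.72978043]), 'ft_torque': array([ 0.01967098,  0.00484777, -0.03361358]), 'grasp_force': 0.0, 'opening': 85.46830815689468}
```

View pics/top0.png

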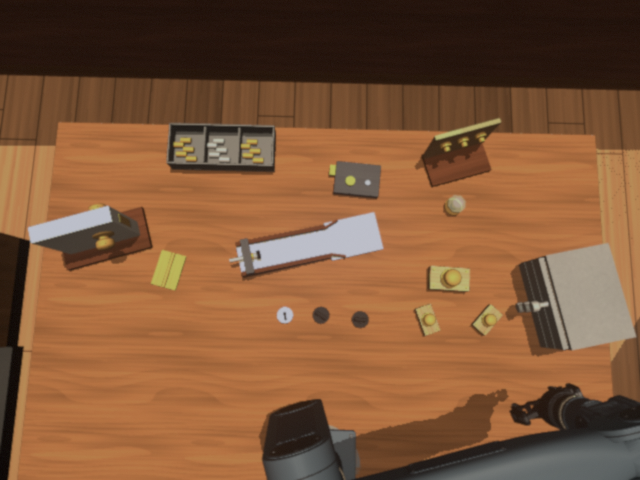

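View pics/side0.png

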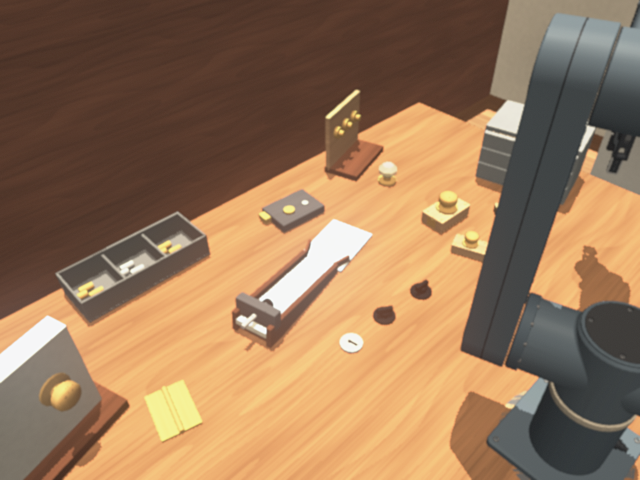

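```bash
cat > h.py <<'E'
import numpy as np, cv2
from scipy.spatial.transform import Rotation as R
def ray(p,uv):
    uv=np.atleast_2d(uv).astype(float)
    d=np.c_[(uv[:,0]-p['cx'])/p['fx'],-(uv[:,1]-p['cy'])/p['fy'],-np.ones(len(uv))]
    return R.from_euler('xyz',p['attitude'],degrees=True).apply(d)
def cast(p,uv,z):
    d=ray(p,uv); return p['xyz']+d*((z-p['xyz'][2])/d[:,2])[:,None]
def px(p,X):
    c=R.from_euler('xyz',p['attitude'],degrees=True).inv().apply(np.atleast_2d(X)-p['xyz'])
    return np.c_[p['cx']+p['fx']*c[:,0]/-c[:,2],p['cy']-p['fy']*c[:,1]/-c[:,2]]
E
python3 - <<'E'
from rig import optics
from h import *
im=cv2.imread("pics/top0.png");p=optics.camera_params("top")
hsv=cv2.cvtColor(im,cv2.COLOR_BGR2HSV)
w=((hsv[...,1]<60)&(hsv[...,2]>150)).astype(np.uint8);w[:, :235]=0;w[:,400:]=0;w[:200]=0;w[290:]=0
n,l,s,c=cv2.connectedComponentsWithStats(w)
for i in range(1,n):
    if s[i,4]>30:print(i,s[i],c[i])
k=1+s[1:,4].argmax();v,u=np.nonzero(l==k);P=cast(p,np.c_[u,v],6)
# sections in y
for y in range(-160,220,15):
    q=P[abs(P[:,1]-y)<7.5]
    if len(q):print(y,len(q),q[:,0].min().round(1),q[:,0].max().round(1),(q[:,0].mean()).round(1))
# blocks: yellow
print('blk',hsv[288,440],hsv[300,400],hsv[278,452])
h=hsv[...,0];m=((h>=18)&(h<=34)&(hsv[...,1]>60)&(hsv[...,2]>90)).astype(np.uint8);m[:,:405]=0;m[:,512:]=0;m[:255]=0;m[345:]=0
n,l,s,c=cv2.connectedComponentsWithStats(m)
for i in range(1,n):
    if s[i,4]>60:
        pts=np.argwhere(l==i)[:,::-1]; W=cast(p,pts,34)
        print(s[i],'rect',cv2.minAreaRect(W[:,:2].astype(np.float32)))
a=cv2.resize(im[215:345,225:515],None,fx=2.7,fy=2.7,interpolation=cv2.INTER_CUBIC);cv2.imwrite("pics/c1.png",a)
E
```

```text
1 [ 250  212  133   57 3700] [322.9727027  241.97945946]
3 [235 247   8  14  68] [238.73529412 253.92647059]
5 [239 261   6  11  45] [241.75555556 265.88888889]
-160 68 586.6 647.4 609.0
-145 171 580.5 693.8 631.8
-130 213 577.2 693.8 632.5
-115 217 573.9 687.5 632.6
-100 201 570.7 687.1 628.5
-85 203 564.5 680.8 622.5
-70 213 564.1 677.4 618.5
-55 197 566.9 674.1 621.9
-40 173 569.4 670.8 620.0
-25 153 571.5 655.7 610.9
-10 141 571.1 646.6 607.2
5 128 567.9 637.5 603.1
20 125 561.7 634.1 597.6
35 133 558.5 630.8 594.0
50 132 555.3 627.6 592.3
65 127 552.0 624.3 587.7
80 132 548.7 620.9 583.2
95 132 545.5 617.6 581.5
110 130 542.2 614.4 578.0
125 133 539.0 608.1 572.6
140 131 535.8 604.9 570.6
155 134 529.7 601.6 567.0
170 132 526.5 598.3 562.4
185 90 523.3 595.0 559.9
200 85 523.1 591.8 564.6
215 6 574.1 588.4 581.3
blk [ 24 101 170] [ 12 158 173] [ 28 134 187]
[429 266  41  26 900] rect ((505.4042663574219, -347.9085998535156), (111.66043853759766, 65.01387786865234), 87.41610717773438)
[416 304  24  31 458] rect ((392.8883361816406, -285.7282409667969), (76.8275375366211, 44.99970245361328), 20.728435516357422)
[472 305  30  30 447] rect ((396.5581359863281, -450.06512451171875), (44.718868255615234, 78.0246353149414), 48.314720153808594)
```

View pics/c1.png

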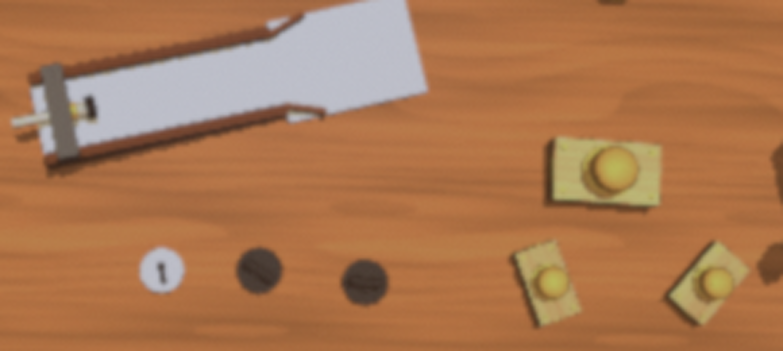

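Top view: the oak candidates are (449,279), measuring 111x65 mm, and (428,320) and (487,320), both about 78x45 mm. I choose (449,279): its size matches and the crop shows its knob at the middle. The ramp foot is near (335,240) and the stop near (248,258), so uphill is about world +y. I'll look at the ramp and block from closer with the wrist camera on the way.

Call:
play_rows:
  targets:
    - [[30,40,8],8,1]
    - [[70,80,16],16,1]
    - [[110,120,24],24,1]
    - [[150,160,32],32,1]
    - [[190,205,40],40,1]
    - [[225,250,48],48,1]
    - [[260,300,56],56,1]
    - [[290,345,64],64,1]
    - [[320,390,70],72,1]
    - [[345,430,74],77.4,1]

```text
t: 1.1
position: [534.7, -92.6, 320.9]
ee_rot: [-180.0, -0.0, 102.5]
contact_force: [-0.7, -0.5, 0.1]
opening: 85.3
grasp_force: 0.0
```

Call:
play_rows:
  targets:
    - [[15,30,4],0,1]
    - [[30,60,4],0,1]
    - [[30,66,4],0,1]
    - [[30,66,4],0,1]
    - [[30,66,4],0,1]

```text
t: 1.6
position: [563.5, -29.2, 324.7]
ee_rot: [-179.9, 0.0, 102.2]
contact_force: [-0.0, -0.7, 0.4]
opening: 85.4
grasp_force: 0.0
```

```bash
python3 - <<'E'
from rig import ctrl, optics
import cv2,pickle
o=ctrl.get_obs();print(o['t'],o['position'],o['ee_rot'],o['joint_positions'],o['dq'].max())
p=optics.camera_params("wrist");im=optics.get_image("wrist")[:,:,::-1]
print(p);pickle.dump(p,open("w1.pkl","wb"));cv2.imwrite("pics/w1.png",im)
E
```

```text
1.6 [563.45334427 -29.23550836 324.74250658] [-1.79935280e+02  1.97406212e-02  1.02228215e+02] [-9.75766499e+00  1.07229524e+01  2.26349213e+01  1.01964591e+02
 -4.25345861e-02  6.80141506e+01] 0.14368931216663822
{'fx': 340.2523116215189, 'fy': 340.2523116215189, 'cx': 319.8357941859483, 'cy': 232.48742522577837, 'xyz': array([546.92538352,  42.34521619, 445.29117715]), 'attitude': array([-16.64547846,   0.05739673,  12.27172644])}
```

View pics/w1.png

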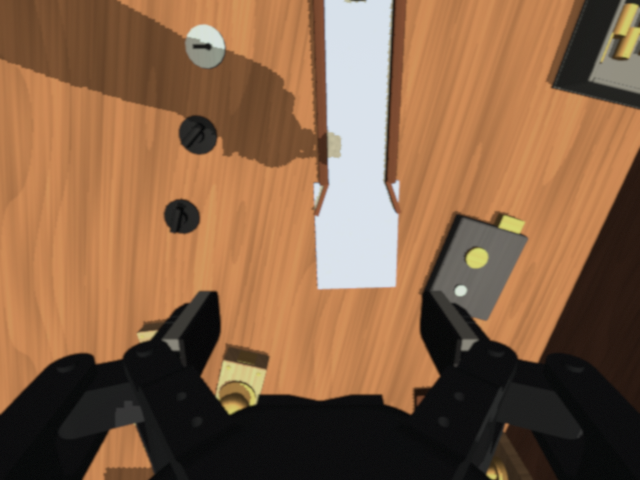

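Wrist view: the landing's lower corners are about (318,289) and (396,287), the foot of the slope about row 183, and the bumper tip at the top edge (355,1). Next I fit the ramp's frame.

```bash
python3 - <<'E'
import pickle
from h import *
from rig import optics
im=cv2.imread("pics/w1.png");p=pickle.load(open("w1.pkl","rb"))
hsv=cv2.cvtColor(im,cv2.COLOR_BGR2HSV)
w=((hsv[...,1]<70)&(hsv[...,2]>150)).astype(np.uint8);w[:,:300]=0;w[:,420:]=0;w[300:]=0
n,l,s,c=cv2.connectedComponentsWithStats(w);k=1+s[1:,4].argmax();m=l==k;print(s[k])
def edges(rows,m):
    L=[];Rr=[]
    for r in rows:
        u=np.nonzero(m[r])[0];L.append((u.min()-.5+.5,r));Rr.append((u.max()+1,r))
    return np.array(L,float),np.array(Rr,float)
L,Rr=edges(range(225,280,3),m);A=cast(p,L,6);B=cast(p,Rr,6)
print('landing width',np.linalg.norm(A-B,axis=1).mean(),'dirs',[np.degrees(np.arctan2(*np.polyfit(Q[:,1],Q[:,0],1)[:1],1))for Q in(A,B)])
u=range(330,386,5);E=np.array([(x,np.nonzero(m[:,x])[0].max()+1) for x in u],float);C=cast(p,E,6)
pe=np.polyfit(C[:,0],C[:,1],1);print('end edge slope deg',np.degrees(np.arctan(pe[0])),'C mean',C.mean(0))
mid=(A+B)/2;print('mid landing',mid.mean(0))
# slope edges, iterating height
L,Rr=edges(range(10,170,8),m)
d=np.array([-.21,.978]);foot=C.mean(0)[:2]+150*d
for it in range(6):
    Ms=[]
    for a,b in zip(L,Rr):
        z=6.
        for _ in range(5):
            M=(cast(p,a,z)+cast(p,b,z))[0]/2; z=6+np.tan(np.radians(7))*max(0,(M[:2]-foot)@d)
        Ms.append(M)
    Ms=np.array(Ms);q=np.polyfit(Ms[:,1],Ms[:,0],1);d=np.array([q[0],1]);d/=np.linalg.norm(d)
    mc=C.mean(0)[:2]; # project end edge along axis
    foot0=np.array([np.polyval(q,mc[1]),mc[1]]);foot=foot0+150*d
print('slope axis deg',np.degrees(np.arctan2(d[1],d[0])),'end pt on axis',foot0,'foot',foot,'landing pt',foot0+65*d)
# bumper tip hint
print('axis x at y of C',np.polyval(q,mid[:,1]).mean()-mid[:,0].mean())
# block: top view knob
t=optics.camera_params("top");i2=cv2.cvtColor(cv2.imread("pics/top0.png"),cv2.COLOR_BGR2HSV)
# stop bar & bumper in top: print dark px along axis
s0=foot
for name,pt in(('bar',220),('b23',197),('b67',153)):
    ss=pt*np.cos(np.radians(7));X=np.r_[foot+ss*d,6+pt*np.sin(np.radians(7))+18];print(name,px(t,X),px(p,X))
E
```

```text
[  314     0    85   290 19382]
landing width 111.82297518793793 dirs [np.float64(-14.38659705172548), np.float64(-14.333558538639272)]
end edge slope deg 13.836648342638261 C mean [ 644.13031002 -155.55770818    6.        ]
mid landing [ 629.64243894 -102.98846247    6.        ]
slope axis deg 104.16440125169262 end pt on axis [ 642.75579507 -155.55770818] foot [606.05004398 -10.11807178] landing pt [626.8499696  -92.53386574]
axis x at y of C -0.15396010209087763
bar [[250.30010017 255.55622653]] [[360.42572115 -33.5773285 ]]
b23 [[258.57315272 253.88416655]] [[360.0852057   -5.52833622]]
b67 [[274.27732048 250.71020985]] [[359.48231449  44.13311336]]
```

Call:
play_rows:
  targets:
    - [[-9,-48,-10],-5,1]
    - [[-18,-96,-30],-10,1]
    - [[-27,-140,-55],-14.8,1]
    - [[-35,-185,-75],-14.8,1]
    - [[-43,-230,-95],-14.8,1]
    - [[-51,-275,-115],-14.8,1]
    - [[-58,-315,-140],-14.8,1]
    - [[-58,-319,-145],-14.8,1]
    - [[-58,-319,-145],-14.8,1]

```text
t: 2.55
position: [503.3, -349.1, 177.8]
ee_rot: [-179.8, -0.2, 87.2]
contact_force: [0.5, 0.6, -0.1]
opening: 85.5
grasp_force: 0.0
```

```bash
python3 - <<'E'
from rig import ctrl, optics
from h import *
o=ctrl.get_obs();print(o['t'],o['position'],o['ee_rot'])
p=optics.camera_params("wrist");im=optics.get_image("wrist")[:,:,::-1]
cv2.imwrite("pics/w2.png",im)
hsv=cv2.cvtColor(im,cv2.COLOR_BGR2HSV)
h=hsv[...,0];m=((h>=18)&(h<=34)&(hsv[...,1]>60)&(hsv[...,2]>80)).astype(np.uint8)
n,l,s,c=cv2.connectedComponentsWithStats(m)
for i in range(1,n):
    if s[i,4]>300:
        pts=np.argwhere(l==i)[:,::-1]; print(s[i],c[i],cv2.minAreaRect(cast(p,pts,34)[:,:2].astype(np.float32)))
for z in(34,60):print(px(p,[505.4,-347.9,z]))
E
```

```text
2.55 [ 503.34475541 -349.12379409  177.79849794] [-1.79803828e+02 -1.58490049e-01  8.71721139e+01]
[ 146  133   57   47 1733] [174.85804962 155.65377957] ((393.2903747558594, -289.3186340332031), (43.051292419433594, 33.900474548339844), 6.126494884490967)
[ 299  153   69   33 1586] [335.76166456 166.59394704] ((514.188720703125, -304.2967529296875), (24.3046932220459, 52.39570236206055), 87.23138427734375)
[141 175  28  24 351] [153.26210826 186.81766382] ((374.0680236816406, -309.4556579589844), (15.339335441589355, 19.223159790039062), 22.550302505493164)
[ 288  193   78   95 6155] [326.65670187 244.60032494] ((505.9176025390625, -362.643310546875), (80.51081848144531, 63.098209381103516), 87.78960418701172)
[ 533  202   92   68 2966] [573.75421443 233.07754552] ((708.8367309570312, -365.7157287597656), (51.88605499267578, 72.48634338378906), 63.6020622253418)
[ 204  318   55   55 1511] [231.05493051 347.77101257] ((417.7397155761719, -460.8292236328125), (54.83403015136719, 39.46635437011719), 66.75411224365234)
[[324.35287563 224.45993665]]
[[324.67859755 233.72495625]]
```

View pics/w2.png

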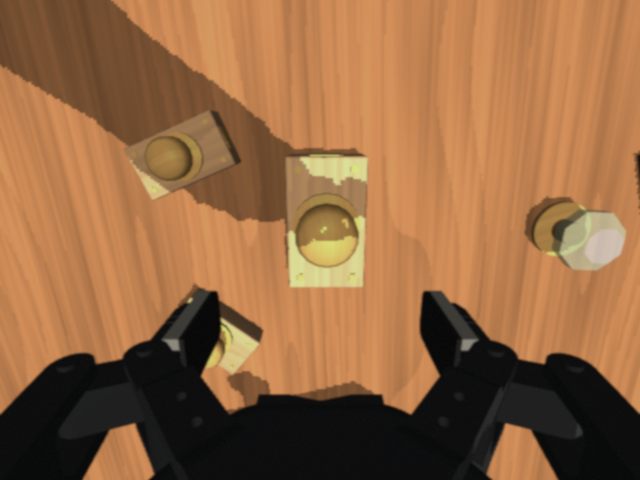

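Wrist close view: the chosen block spans (287..367,156..287), with its knob at (327,235) about 2 mm right of where I predicted. The small look-alikes are at (180,155) and (225,340), clear of the fingers. Descending to grip.

Call:
play_rows:
  targets:
    - [[3.5,1,-45],0,1]
    - [[3.5,1,-85],0,1]
    - [[3.5,1,-110],0,1]
    - [[3.5,1,-118],0,1]
    - [[3.5,1,-118],0,0.3]
    - [[3.5,1,-118],0,0]
    - [[3.5,1,-118],0,0]
    - [[3.5,1,-118],0,0]
    - [[3.5,1,-118],0,0]
    - [[3.5,1,-118],0,0]

```text
t: 3.6
position: [509.4, -347.5, 65.9]
ee_rot: [179.9, 0.2, 87.4]
contact_force: [-5.5, 1.6, 6.2]
opening: 43.8
grasp_force: 60.1
```

Call:
play_rows:
  targets:
    - [[0,0,0],0,0]
    - [[0,0,0],0,0]
    - [[0,0,0],0,0]

```text
t: 3.9
position: [509.4, -347.5, 65.8]
ee_rot: [179.9, 0.2, 87.4]
contact_force: [-5.2, 1.1, 5.9]
opening: 43.8
grasp_force: 60.1
```

Call:
play_rows:
  targets:
    - [[0,0,0],0,0.4]
    - [[0,0,0],0,0.8]
    - [[0,0,0],0,0.8]
    - [[0,0,0],0,0.8]
    - [[0,0,0],0,0.8]

```text
t: 4.4
position: [509.8, -346.7, 62.3]
ee_rot: [180.0, 0.0, 87.5]
contact_force: [-0.7, -0.2, -0.6]
opening: 68.2
grasp_force: 0.0
```

Call:
play_rows:
  targets:
    - [[-2,-1,-4.5],0,0.8]
    - [[-2,-1,-4.5],0,0.8]
    - [[-2,-1,-4.5],0,0.8]
    - [[-2,-1,-4.5],0,0.4]
    - [[-2,-1,-4.5],0,0]
    - [[-2,-1,-4.5],0,0]
    - [[-2,-1,-4.5],0,0]
    - [[-2,-1,-4.5],0,0]
    - [[-2,-1,-4.5],0,0]

```text
t: 5.3
position: [508.2, -347.8, 58.5]
ee_rot: [179.9, 0.0, 87.5]
contact_force: [1.7, 0.8, 4.9]
opening: 44.3
grasp_force: 63.9
```

Call:
play_rows:
  targets:
    - [[0,0,10],0,0]
    - [[0,0,25],0,0]
    - [[0,0,45],0,0]
    - [[0,0,70],0,0]
    - [[0,0,70],0,0]
    - [[0,0,70],0,0]

```text
t: 5.9
position: [507.3, -347.8, 127.5]
ee_rot: [-180.0, 0.0, 87.4]
contact_force: [-0.2, 0.8, -6.4]
opening: 44.0
grasp_force: 64.0
```

```bash
python3 - <<'E'
from rig import ctrl, optics
import cv2
o=ctrl.get_obs();print(o['t'],o['position'],o['ee_rot'],o['contact_force'],o['ft_torque'],o['opening'])
cv2.imwrite("pics/s3.png",cv2.resize(optics.get_image("side")[120:300,380:580,::-1],None,fx=3,fy=3))
E
```

```text
5.9 [ 507.30351272 -347.79493276  127.51717642] [-1.79997727e+02  2.39745007e-02  8.74434255e+01] [-0.17909372  0.78386425 -6.39397156] [ 0.02087183 -0.02264824 -0.03812271] 43.97809519018418
```

View pics/s3.png

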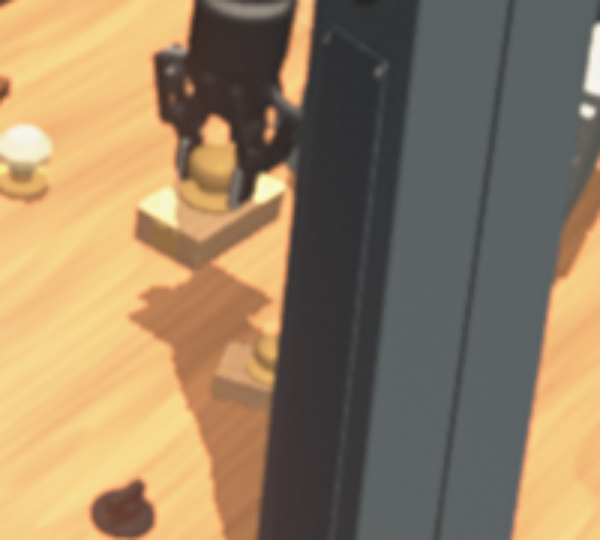

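Side crop: the block hangs level at (215,210), gripped by its knob, with a weight of about 6.4 N. Carrying it over the landing.

Call:
play_rows:
  targets:
    - [[12,26,0],3,0]
    - [[32,68,0],7,0]
    - [[52,111,0],11,0]
    - [[72,153,0],15,0]
    - [[90,192,0],16.8,0]
    - [[105,225,0],16.8,0]
    - [[116,248,0],16.8,0]
    - [[119.5,255.3,-10],16.8,0]
    - [[119.5,255.3,-25],16.8,0]
    - [[119.5,255.3,-30],16.8,0]

```text
t: 6.95
position: [623.9, -92.5, 92.8]
ee_rot: [-179.6, -0.1, 104.2]
contact_force: [-0.7, 0.4, -5.9]
opening: 43.7
grasp_force: 66.5
```

Call:
play_rows:
  targets:
    - [[0,0,0],0,0]
    - [[0,0,0],0,0]

```text
t: 7.15
position: [626.0, -93.5, 96.7]
ee_rot: [-179.9, -0.0, 104.1]
contact_force: [-0.5, -0.0, -6.0]
opening: 44.1
grasp_force: 66.6
```

```bash
python3 - <<'E'
from rig import ctrl, optics
from h import *
o=ctrl.get_obs();print(o['t'],o['position'],o['ee_rot'],o['contact_force'],o['ft_torque'])
p=optics.camera_params("wrist");print(p)
im=optics.get_image("wrist")[:,:,::-1]
cv2.imwrite("pics/w4.png",im)
import pickle;pickle.dump(p,open("w4.pkl","wb"))
cv2.imwrite("pics/t4.png",optics.get_image("top")[:,:,::-1])
d=np.array([np.cos(np.radians(104.2)),np.sin(np.radians(104.2))]);f=np.array([606.05,-10.1])
for s in(-20,50,153,175,197,220):print(s,px(p,np.r_[f+s*np.cos(.122)*d,6+max(0,s)*.122+18*(s>100)]))
E
```

```text
7.15 [626.00786094 -93.50598838  96.73673047] [-1.79908232e+02 -2.68219722e-02  1.04142884e+02] [-5.07356414e-01 -3.60849068e-03 -5.95754005e+00] [-0.00698372  0.02611374 -0.01571976]
{'fx': 340.2523116215189, 'fy': 340.2523116215189, 'cx': 319.8357941859483, 'cy': 232.48742522577837, 'xyz': array([607.15171477, -22.57280285, 217.36793869]), 'attitude': array([-16.60072115,   0.08246981,  14.18469418])}
-20 [[323.65538822 144.0388711 ]]
50 [[324.15173843   8.08757462]]
153 [[ 326.04572699 -352.84549584]]
175 [[ 326.506077   -460.43671459]]
197 [[ 327.04527993 -586.45713461]]
220 [[ 327.71745589 -743.55549658]]
```

View pics/w4.png

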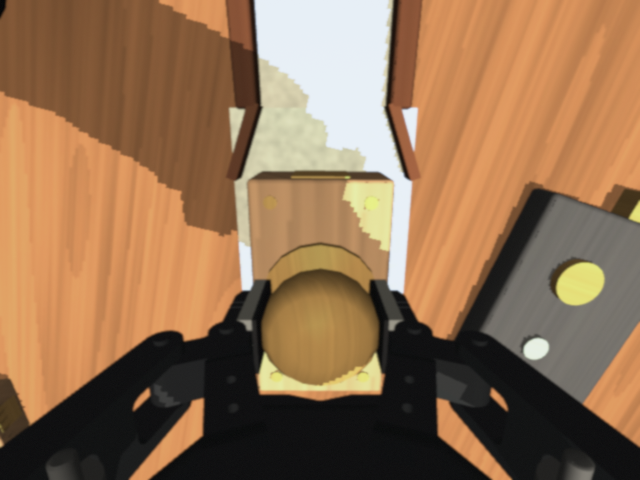

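Wrist view: the block's front edge is at (248..393,181), mid-column 320.5. The ramp's mid-line is near column 323.7, so I shift about 2 mm to image right, then lower.

Call:
play_rows:
  targets:
    - [[2,1,-8],0,0]
    - [[2,1,-16],0,0]
    - [[2,1,-22],0,0]
    - [[2,1,-26],0,0]
    - [[2,1,-29],0,0]
    - [[2,1,-31],0,0]
    - [[2,1,-32],0,0]
    - [[2,1,-32.5],0,0]
    - [[2,1,-32.5],0,0]
    - [[2,1,-32.5],0,0]

```text
t: 8.25
position: [629.1, -91.3, 65.4]
ee_rot: [180.0, 0.0, 104.3]
contact_force: [0.0, -0.9, -5.3]
opening: 43.8
grasp_force: 66.6
```

Call:
play_rows:
  targets:
    - [[-1,0,-0.5],0,0]
    - [[-1,0,-1],0,0]
    - [[-1,0,-1.5],0,0]
    - [[-1,0,-2],0,0]
    - [[-1,0,-2],0,0]

```text
t: 8.75
position: [628.0, -91.4, 64.5]
ee_rot: [180.0, 0.0, 104.3]
contact_force: [-3.1, -0.1, 4.0]
opening: 43.8
grasp_force: 68.5
```

Landed (the force is now +4 N). Releasing, rising, and checking.

Call:
play_rows:
  targets:
    - [[0,0,0],0,0.3]
    - [[0,0,0],0,0.7]
    - [[0,0,0],0,1]
    - [[0,0,0],0,1]
    - [[0,0,0],0,1]
    - [[0,0,10],0,1]
    - [[0,0,40],0,1]
    - [[0,0,80],0,1]
    - [[0,0,110],0,1]
    - [[0,0,110],0,1]

```text
t: 9.75
position: [631.4, -92.1, 180.9]
ee_rot: [179.4, 0.3, 104.3]
contact_force: [1.1, 0.2, 2.1]
opening: 85.3
grasp_force: 0.0
```

```bash
python3 - <<'E'
from rig import ctrl, optics
from h import *
o=ctrl.get_obs();print(o['t'],o['position'],o['ee_rot'],o['contact_force'],o['opening'])
p=optics.camera_params("wrist")
im=optics.get_image("wrist")[:,:,::-1]
cv2.imwrite("pics/w5.png",im)
a=np.deg2rad(104.2);d=np.array([np.cos(a),np.sin(a)]);f=np.array([606.05,-10.1]);n=np.array([np.sin(a),-np.cos(a)])
for x,y,z in((-85,0,66),(-30,-32,40),(-30,32,40),(-140,-32,40),(-140,32,40),(0,-36,6),(0,36,6)):print(x,y,px(p,np.r_[f+x*d+y*n,z]).round(1))
E
```

```text
9.75 [631.37999287 -92.09091683 180.94822934] [179.36108187   0.3451171  104.25368241] [1.07049997 0.22007305 2.08683986] 85.33212702810411
-85 0 [[313.3 234.8]]
-30 -32 [[270.5 154.4]]
-30 32 [[355.9 154.4]]
-140 -32 [[275.8 287.9]]
-140 32 [[351.7 287.7]]
0 -36 [[269.4 113.8]]
0 36 [[357.3 114. ]]
```

View pics/w5.png

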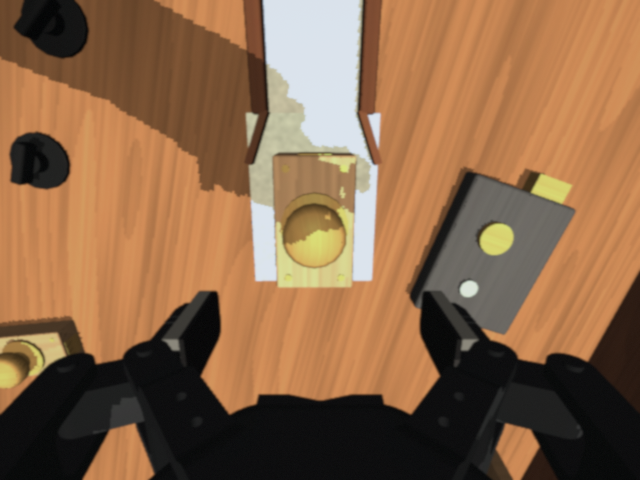

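Wrist view: the block sits flat on the landing with corners (273..356,154) and (277..353,288), within about 1 mm of the ramp axis. Moving behind it with the fingers shut.

Call:
play_rows:
  targets:
    - [[10,-40,0],0,0]
    - [[21,-85,0],0,0]
    - [[21,-88,0],0,0]
    - [[21,-88,0],0,0]
    - [[21,-88,-30],0,0]
    - [[21,-88,-70],0,0]
    - [[21,-88,-90],0,0]
    - [[21,-88,-90],0,0]
    - [[21,-88,-90],0,0]
    - [[21,-88,-90],0,0]

```text
t: 10.8
position: [650.2, -179.0, 85.5]
ee_rot: [179.8, 0.1, 104.3]
contact_force: [0.7, -0.4, 0.9]
opening: 0.2
grasp_force: 0.0
```

Call:
play_rows:
  targets:
    - [[-0.5,0,-20],0,0]
    - [[-0.5,0,-34],0,0]
    - [[-0.5,0,-37],0,0]
    - [[-0.5,0,-37],0,0]
    - [[-1.7,4.8,-37],0,0]
    - [[-3,9.7,-37],0,0]
    - [[-4.2,14.5,-37],0,0]
    - [[-5.4,19.4,-37],0,0]
    - [[-6.6,24.2,-37],0,0]
    - [[-7.9,29,-37],0,0]

```text
t: 11.8
position: [641.5, -151.1, 46.6]
ee_rot: [180.0, 0.2, 104.2]
contact_force: [0.5, -3.9, -0.1]
opening: 0.1
grasp_force: 1.8
```

Call:
play_rows:
  targets:
    - [[-1.2,4.8,0],0,0]
    - [[-2.5,9.7,0],0,0]
    - [[-3.7,14.5,0],0,0]
    - [[-4.9,19.4,0],0,0]
    - [[-6.1,24.2,0],0,0]
    - [[-7.4,29.1,0],0,0]
    - [[-8.6,33.9,0],0,0]
    - [[-9.8,38.8,0],0,0]
    - [[-11,43.6,0],0,0]
    - [[-12.3,48.5,0],0,0]

```text
t: 12.8
position: [629.0, -102.0, 46.5]
ee_rot: [180.0, 0.1, 104.2]
contact_force: [0.9, -5.4, 1.3]
opening: 0.1
grasp_force: 2.7
```

Call:
play_rows:
  targets:
    - [[-1.2,4.8,0],0,0]
    - [[-2.5,9.7,0],0,0]
    - [[-3.7,14.5,0],0,0]
    - [[-4.9,19.4,0.5],0,0]
    - [[-6.1,24.2,1],0,0]
    - [[-7.4,29.1,1.5],0,0]
    - [[-8.6,33.9,2],0,0]
    - [[-9.8,38.8,2],0,0]
    - [[-11,43.6,2],0,0]
    - [[-12.3,48.5,2],0,0]

```text
t: 13.8
position: [616.1, -52.7, 47.8]
ee_rot: [-180.0, -0.0, 104.3]
contact_force: [0.0, -3.5, -3.1]
opening: -0.1
grasp_force: 1.4
```

Call:
play_rows:
  targets:
    - [[-1.2,4.8,0.5],0,0]
    - [[-2.5,9.7,1],0,0]
    - [[-3.7,14.5,1.5],0,0]
    - [[-4.9,19.4,2],0,0]
    - [[-6.1,24.2,2.5],0,0]
    - [[-7.4,29.1,3],0,0]
    - [[-8.6,33.9,3.5],0,0]
    - [[-9.8,38.8,4],0,0]
    - [[-11,43.6,4.6],0,0]
    - [[-12.3,48.5,5.2],0,0]

```text
t: 14.8
position: [604.0, -4.3, 53.3]
ee_rot: [-180.0, -0.0, 104.3]
contact_force: [-0.0, -2.7, -2.3]
opening: 0.1
grasp_force: 1.4
```

```bash
python3 - <<'E'
from rig import ctrl, optics
import cv2,numpy as np
o=ctrl.get_obs();print(o['t'],o['position'],o['contact_force'])
w=optics.get_image("wrist")[:,:,::-1];s=optics.get_image("side")[180:360,210:410,::-1]
w=w[:360,120:520]
cv2.imwrite("pics/m6.png",np.hstack([w,cv2.resize(s,(400,360))]))
E
```

```text
14.8 [603.9817009   -4.34378345  53.30942691] [-0.01952993 -2.67386349 -2.29073031]
```

View pics/m6.png

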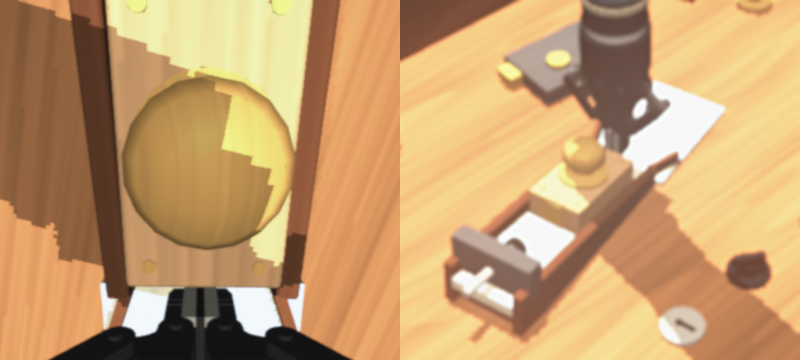

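The picture shows the block square in the channel, knob at (208,160), with a gap left to the bumper at (515,245). I go slower from here and watch the force.

Call:
play_rows:
  targets:
    - [[-0.7,2.9,0.4],0,0]
    - [[-1.5,5.8,0.7],0,0]
    - [[-2.2,8.7,1.1],0,0]
    - [[-2.9,11.6,1.5],0,0]
    - [[-3.7,14.5,1.8],0,0]
    - [[-4.4,17.5,2.2],0,0]
    - [[-5.2,20.4,2.6],0,0]
    - [[-5.9,23.3,3],0,0]
    - [[-6.6,26.2,3.3],0,0]
    - [[-7.4,29.1,3.7],0,0]

```text
t: 15.9
position: [596.8, 24.5, 57.2]
ee_rot: [180.0, 0.0, 104.2]
contact_force: [1.1, -4.0, -0.5]
opening: -0.0
grasp_force: 2.3
```

Call:
play_rows:
  targets:
    - [[-0.4,1.5,0.2],0,0]
    - [[-0.7,2.9,0.4],0,0]
    - [[-1.1,4.4,0.5],0,0]
    - [[-1.5,5.8,0.7],0,0]
    - [[-1.8,7.3,0.9],0,0]
    - [[-2.2,8.7,1.1],0,0]
    - [[-2.5,10.2,1.3],0,0]

```text
t: 16.6
position: [594.3, 34.4, 58.4]
ee_rot: [180.0, 0.0, 104.2]
contact_force: [1.1, -6.4, 1.2]
opening: -0.2
grasp_force: 2.5
```

```bash
python3 - <<'E'
from rig import ctrl, optics
import cv2,numpy as np
o=ctrl.get_obs();print(o['t'],o['position'],o['contact_force'],o['ee_rot'])
t=optics.get_image("top")[220:290,225:325,::-1];s=optics.get_image("side")[230:350,220:360,::-1]
cv2.imwrite("pics/m7.png",np.hstack([cv2.resize(t,(400,280),interpolation=cv2.INTER_CUBIC),cv2.resize(s,(327,280),interpolation=cv2.INTER_CUBIC)]))
E
```

```text
16.6 [594.30137589  34.44323895  58.42196479] [ 1.05079815 -6.35157458  1.19646491] [1.79990760e+02 2.16861909e-02 1.04242052e+02]
```

View pics/m7.png

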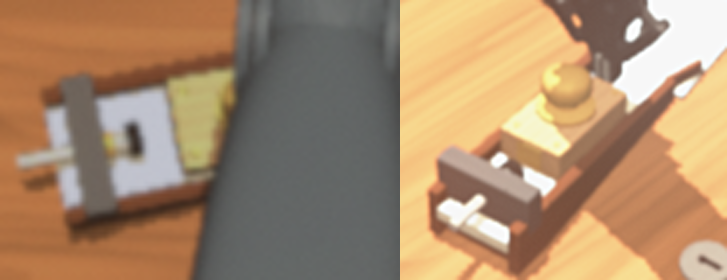

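The picture shows the bumper face at about (144,140) and the block's front near (178,130) in the top crop, so about 20 mm is left. Continuing slowly.

Call:
play_rows:
  targets:
    - [[-0.4,1.5,0.2],0,0]
    - [[-0.7,2.9,0.4],0,0]
    - [[-1.1,4.4,0.5],0,0]
    - [[-1.5,5.8,0.7],0,0]
    - [[-1.8,7.3,0.9],0,0]
    - [[-2.2,8.7,1.1],0,0]

```text
t: 17.3
position: [592.1, 43.1, 59.5]
ee_rot: [180.0, 0.0, 104.2]
contact_force: [1.2, -5.1, 1.2]
opening: 0.0
grasp_force: 2.6
```

Call:
play_rows:
  targets:
    - [[-0.2,1,0.1],0,0]
    - [[-0.5,2,0.2],0,0]
    - [[-0.7,2.9,0.4],0,0]

```text
t: 17.6
position: [591.4, 46.0, 59.9]
ee_rot: [180.0, 0.0, 104.2]
contact_force: [2.0, -5.1, 0.5]
opening: -0.1
grasp_force: 2.5
```

Call:
play_rows:
  targets:
    - [[-0.2,1,0.1],0,0]
    - [[-0.5,2,0.2],0,0]

```text
t: 17.8
position: [590.9, 47.9, 60.1]
ee_rot: [180.0, 0.0, 104.2]
contact_force: [2.3, -5.2, 0.1]
opening: 0.1
grasp_force: 2.6
```

Call:
play_rows:
  targets:
    - [[-0.2,1,0.1],0,0]
    - [[-0.5,2,0.2],0,0]

```text
t: 18.0
position: [590.5, 49.9, 60.3]
ee_rot: [180.0, 0.0, 104.2]
contact_force: [0.9, -4.7, 0.4]
opening: 0.1
grasp_force: 2.7
```

Call:
play_rows:
  targets:
    - [[-0.2,1,0.1],0,0]
    - [[-0.4,1.5,0.2],0,0]

```text
t: 18.2
position: [590.1, 51.4, 60.6]
ee_rot: [180.0, 0.0, 104.2]
contact_force: [0.6, -5.2, -0.3]
opening: 0.1
grasp_force: 2.6
```

```bash
python3 - <<'E'
from rig import ctrl, optics
import cv2,numpy as np
o=ctrl.get_obs();print(o['t'],o['position'],o['contact_force'],o['ee_rot'])
t=optics.get_image("top")[230:280,235:305,::-1];s=optics.get_image("side")[250:330,230:342,::-1]
cv2.imwrite("pics/m8.png",np.hstack([cv2.resize(t,(392,280),interpolation=cv2.INTER_CUBIC),cv2.resize(s,(392,280),interpolation=cv2.INTER_CUBIC)]))
E
```

```text
18.2 [590.07574067  51.4481623   60.56026345] [ 0.62438022 -5.21190586 -0.26372818] [1.79984286e+02 3.20596892e-02 1.04242206e+02]
```

View pics/m8.png

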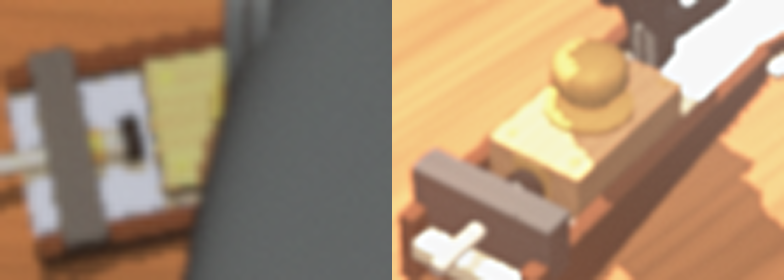

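The bumper face (140,140) is now about 6 mm from the block front (158,128). From here I go by force only, with no more pictures.

Call:
play_rows:
  targets:
    - [[-0.2,1,0.1],0,0]
    - [[-0.5,2,0.2],0,0]

```text
t: 18.5
position: [589.6, 53.3, 60.8]
ee_rot: [180.0, 0.0, 104.2]
contact_force: [1.4, -5.1, 0.6]
opening: -0.3
grasp_force: 2.7
```

Call:
play_rows:
  targets:
    - [[-0.2,1,0.1],0,0]
    - [[-0.4,1.5,0.2],0,0]

```text
t: 18.7
position: [589.2, 54.9, 61.0]
ee_rot: [180.0, 0.0, 104.2]
contact_force: [1.1, -4.7, 1.1]
opening: 0.2
grasp_force: 2.6
```

Call:
play_rows:
  targets:
    - [[-0.2,1,0.1],0,0]

```text
t: 18.8
position: [589.0, 55.8, 61.1]
ee_rot: [180.0, 0.0, 104.2]
contact_force: [2.0, -6.1, 0.5]
opening: 0.0
grasp_force: 2.8
```

Call:
play_rows:
  targets:
    - [[-0.2,1,0.1],0,0]

```text
t: 18.9
position: [588.8, 56.7, 61.2]
ee_rot: [180.0, 0.1, 104.2]
contact_force: [1.7, -4.4, 1.1]
opening: 0.3
grasp_force: 2.8
```

Call:
play_rows:
  targets:
    - [[-0.2,1,0.1],0,0]

```text
t: 19.0
position: [588.6, 57.6, 61.3]
ee_rot: [180.0, 0.1, 104.2]
contact_force: [1.5, -6.2, 0.9]
opening: -0.2
grasp_force: 3.1
```

Call:
play_rows:
  targets:
    - [[-0.2,1,0.1],0,0]

```text
t: 19.1
position: [588.5, 58.4, 61.5]
ee_rot: [180.0, 0.1, 104.2]
contact_force: [1.9, -6.6, 0.2]
opening: 0.4
grasp_force: 3.4
```

Call:
play_rows:
  targets:
    - [[-0.1,0.5,0.1],0,0]

```text
t: 19.2
position: [588.4, 58.8, 61.5]
ee_rot: [180.0, 0.1, 104.2]
contact_force: [2.3, -6.7, -0.1]
opening: -0.2
grasp_force: 3.4
```

Call:
play_rows:
  targets:
    - [[-0.2,0.8,0.1],0,0]

```text
t: 19.3
position: [588.3, 59.4, 61.6]
ee_rot: [180.0, 0.1, 104.2]
contact_force: [2.1, -6.9, 0.1]
opening: 0.1
grasp_force: 3.7
```

Call:
play_rows:
  targets:
    - [[-0.2,0.7,0.1],0,0]

```text
t: 19.4
position: [588.2, 59.9, 61.7]
ee_rot: [180.0, 0.2, 104.2]
contact_force: [2.7, -6.9, -0.1]
opening: 0.3
grasp_force: 3.8
```

Call:
play_rows:
  targets:
    - [[-0.1,0.5,0.1],0,0]

```text
t: 19.5
position: [588.1, 60.3, 61.7]
ee_rot: [180.0, 0.2, 104.2]
contact_force: [2.2, -8.7, 0.3]
opening: 0.2
grasp_force: 3.9
```

Call:
play_rows:
  targets:
    - [[-0.1,0.5,0.1],0,0]
    - [[-0.1,0.5,0.1],0,0]

```text
t: 19.7
position: [588.0, 60.7, 61.7]
ee_rot: [180.0, 0.2, 104.2]
contact_force: [2.4, -7.5, 0.5]
opening: -0.2
grasp_force: 3.9
```

Pressed 2 to 4 mm (force rise about 2.8 N). Easing off at 5 mm/s.

Call:
play_rows:
  targets:
    - [[0.1,-0.5,0],0,0]
    - [[0.2,-1,0],0,0]
    - [[0.4,-1.5,0],0,0]
    - [[0.5,-2,0],0,0]
    - [[0.6,-2.5,0],0,0]
    - [[0.7,-3,0],0,0]
    - [[0.9,-3.5,0],0,0]
    - [[1,-4,0],0,0]
    - [[1.1,-4.5,0],0,0]
    - [[1.2,-5,0],0,0]

```text
t: 20.7
position: [588.2, 57.6, 61.3]
ee_rot: [-179.9, -0.1, 104.3]
contact_force: [-0.7, 0.0, 0.3]
opening: -0.5
grasp_force: 0.0
```

Call:
play_rows:
  targets:
    - [[0.1,-0.5,0],0,0]
    - [[0.2,-1,0],0,0]
    - [[0.4,-1.5,0],0,0]
    - [[0.5,-2,0],0,0]
    - [[0.6,-2.5,0],0,0]
    - [[0.7,-3,0],0,0]
    - [[0.9,-3.5,0],0,0]
    - [[1,-4,0],0,0]
    - [[1.1,-4.5,0],0,0]
    - [[1.2,-5,0],0,0]

```text
t: 21.7
position: [589.9, 52.1, 61.7]
ee_rot: [-180.0, -0.0, 104.3]
contact_force: [-0.2, 0.7, -1.0]
opening: -0.1
grasp_force: 0.0
```

Call:
play_rows:
  targets:
    - [[1.2,-5,0],0,0]
    - [[3.7,-15,0],0,0]
    - [[7,-28,0],0,0]
    - [[10,-40,5],0,0]
    - [[12,-50,30],0,0]
    - [[12,-60,75],0,0]
    - [[12,-90,115],0,0]
    - [[12,-130,150],0,0]
    - [[12,-170,180],0,0]
    - [[12,-190,190],0,0]

```text
t: 22.7
position: [603.0, -142.4, 256.8]
ee_rot: [179.7, 0.3, 104.1]
contact_force: [0.6, 0.2, 0.9]
opening: -0.0
grasp_force: 0.0
```

```bash
python3 - <<'E'
from rig import ctrl, optics
from h import *
o=ctrl.get_obs();print(o['t'],o['position'],o['contact_force'])
p=optics.camera_params("top");im=optics.get_image("top")[:,:,::-1];cv2.imwrite("pics/t9.png",im)
a=np.radians(104.2);d=np.array([np.cos(a),np.sin(a)]);n=np.array([np.sin(a),-np.cos(a)]);f=np.array([606.05,-10.1])
def X(s,y,z): # slope coords
    c,q=np.cos(.1222),np.sin(.1222);return np.r_[f+(s*c-z*q)*d+y*n,6+s*q+z*c]
hsv=cv2.cvtColor(im,cv2.COLOR_BGR2HSV)
# sample along slope at z=34, block extents at lateral 0,+-25
for y in(-25,-8,8,25):
    print(y,[(int(s),*hsv[tuple(px(p,X(s,y,34))[0][::-1].round().astype(int))].tolist()) for s in range(60,216,6)])
h=hsv[...,0];m=((h>=18)&(h<=34)&(hsv[...,1]>60)&(hsv[...,2]>90)).astype(np.uint8);m[:,:255]=0;m[:,325]=0;m[:225]=0;m[285:]=0
k,l,s,c=cv2.connectedComponentsWithStats(m);i=1+s[1:,4].argmax()
P=[]
for u in np.argwhere(l==i)[:,::-1]:
    z=50.
    for _ in range(6):
        W=cast(p,u,z)[0];r=(W[:2]-f)@d;z=6+r*np.tan(.1222)+34/np.cos(.1222)
    P.append((r,(W[:2]-f)@n))
print(s[i],cv2.minAreaRect(np.array(P,np.float32)))
E
```

```text
22.7 [ 602.95222495 -142.42374176  256.76064973] [0.55061447 0.18825886 0.8684438 ]
-25 [(60, 115, 15, 208), (66, 113, 16, 209), (72, 115, 16, 209), (78, 115, 16, 209), (84, 115, 15, 206), (90, 23, 54, 190), (96, 28, 98, 192), (102, 28, 94, 195), (108, 27, 93, 194), (114, 27, 95, 194), (120, 27, 93, 194), (126, 26, 98, 188), (132, 24, 104, 179), (138, 21, 134, 166), (144, 21, 123, 158), (150, 21, 120, 161), (156, 25, 100, 188), (162, 25, 99, 194), (168, 25, 96, 192), (174, 26, 97, 195), (180, 25, 99, 194), (186, 26, 102, 193), (192, 26, 100, 193), (198, 17, 60, 171), (204, 117, 11, 201), (210, 115, 15, 208)]
-8 [(60, 115, 16, 209), (66, 114, 17, 209), (72, 115, 16, 209), (78, 118, 16, 209), (84, 128, 5, 190), (90, 26, 87, 190), (96, 26, 96, 194), (102, 27, 94, 195), (108, 26, 97, 195), (114, 26, 100, 194), (120, 22, 132, 176), (126, 18, 152, 174), (132, 21, 147, 193), (138, 23, 141, 193), (144, 22, 145, 192), (150, 21, 146, 191), (156, 18, 155, 155), (162, 19, 149, 137), (168, 22, 112, 177), (174, 25, 100, 194), (180, 25, 99, 194), (186, 24, 101, 194), (192, 24, 100, 193), (198, 21, 
[... 540 characters left out ...]
38), (204, 158, 9, 114), (210, 117, 13, 195)]
25 [(60, 143, 6, 183), (66, 125, 8, 197), (72, 120, 9, 194), (78, 117, 12, 205), (84, 135, 5, 189), (90, 22, 77, 188), (96, 27, 108, 194), (102, 25, 102, 190), (108, 26, 97, 195), (114, 25, 96, 194), (120, 26, 98, 193), (126, 22, 111, 180), (132, 20, 130, 172), (138, 21, 146, 187), (144, 20, 146, 184), (150, 20, 136, 175), (156, 25, 104, 186), (162, 26, 97, 194), (168, 25, 98, 195), (174, 26, 97, 194), (180, 25, 99, 195), (186, 26, 107, 190), (192, 25, 100, 192), (198, 17, 30, 161), (204, 120, 9, 189), (210, 120, 10, 198)]
[257 234  44  32 951] ((138.95472717285156, -2.4866409301757812), (110.2884521484375, 70.45782470703125), 0.4069252014160156)
```

Call:
play_rows:
  targets:
    - [[-5,45,0],0,0]
    - [[-10,90,0],0,0]
    - [[-15,135,0],0,0]
    - [[-20,180,0],0,0]
    - [[-25,225,-10],0,0]
    - [[-28,250,-30],0,0]
    - [[-28,257,-55],0,0]
    - [[-28,257,-75],0,0]
    - [[-28,257,-75],0,0]
    - [[-28,257,-75],0,0]

```text
t: 23.75
position: [573.8, 118.5, 176.7]
ee_rot: [-179.9, -0.0, 104.2]
contact_force: [-0.2, 0.8, 0.2]
opening: -0.0
grasp_force: 0.0
```

```bash
python3 - <<'E'
from rig import ctrl, optics
from h import *
o=ctrl.get_obs();print(o['t'],o['position'])
p=optics.camera_params("wrist");im=optics.get_image("wrist")[:,:,::-1];cv2.imwrite("pics/w9.png",im)
a=np.radians(104.2);d=np.array([np.cos(a),np.sin(a)]);n=np.array([np.sin(a),-np.cos(a)]);f=np.array([606.05,-10.1])
def X(s,y,z):
    c,q=np.cos(.1222),np.sin(.1222);return np.r_[f+(s*c-z*q)*d+y*n,6+s*q+z*c]
for s in(190,198,220):print(s,px(p,X(s,0,30)).round(1))
u,v=px(p,X(198,0,30))[0].round().astype(int)
print('centre u',u)
for du in(-35,-10,0,10,35):print(du,[(int(r),*im[r,u+du].tolist()) for r in range(v-24,v+25,2)])
E
```

```text
23.75 [573.82895083 118.49273579 176.70472232]
190 [[321.1 162.8]]
198 [[321.1 151.1]]
220 [[321.2 117. ]]
centre u 321
-35 [(127, 176, 209, 216), (129, 175, 209, 215), (131, 180, 213, 220), (133, 183, 218, 223), (135, 187, 221, 225), (137, 186, 220, 225), (139, 180, 215, 221), (141, 172, 205, 213), (143, 163, 195, 203), (145, 98, 122, 135), (147, 52, 74, 97), (149, 53, 76, 100), (151, 56, 80, 104), (153, 82, 118, 155), (155, 95, 136, 179), (157, 97, 139, 182), (159, 97, 140, 183), (161, 97, 139, 182), (163, 96, 139, 182), (165, 96, 140, 184), (167, 95, 140, 184), (169, 96, 140, 184), (171, 98, 140, 184), (173, 99, 140, 184), (175, 98, 140, 185)]
-10 [(127, 141, 160, 165), (129, 141, 159, 163), (131, 139, 156, 161), (133, 124, 139, 142), (135, 73, 81, 83), (137, 33, 35, 37), (139, 36, 38, 40), (141, 36, 38, 41), (143, 31, 32, 35), (145, 23, 25, 27), (147, 23, 25, 27), (149, 36, 56, 72), (151, 68, 116, 153), (153, 76, 111, 146), (155, 94, 135, 177), (157, 97, 140, 184), (159, 98, 140, 184), (161, 98, 140, 185), (163, 98, 141, 185), (165, 98, 141, 185), (167, 98, 141, 185), (169, 98, 1
[... 968 characters left out ...]
, (163, 167, 234, 238), (165, 167, 234, 238), (167, 168, 235, 239), (169, 168, 235, 238), (171, 163, 231, 236), (173, 161, 229, 235), (175, 163, 231, 236)]
35 [(127, 251, 246, 240), (129, 251, 246, 240), (131, 251, 246, 240), (133, 251, 246, 240), (135, 251, 246, 240), (137, 251, 246, 240), (139, 251, 246, 240), (141, 250, 246, 240), (143, 236, 237, 234), (145, 165, 193, 201), (147, 63, 84, 103), (149, 52, 73, 96), (151, 53, 76, 99), (153, 83, 120, 155), (155, 141, 205, 232), (157, 162, 229, 238), (159, 164, 231, 238), (161, 164, 231, 238), (163, 158, 230, 235), (165, 141, 238, 236), (167, 141, 243, 239), (169, 141, 243, 239), (171, 141, 242, 239), (173, 149, 230, 234), (175, 166, 233, 238)]
```

```bash
python3 - <<'E'
from rig import optics
from h import *
from scipy.ndimage import map_coordinates as mc
p=optics.camera_params("top")
a=np.radians(104.2);d=np.array([np.cos(a),np.sin(a)]);n=np.array([np.sin(a),-np.cos(a)]);f=np.array([606.05,-10.1])
def X(s,y,z):
    c,q=np.cos(.1222),np.sin(.1222);return np.r_[f+(s*c-z*q)*d+y*n,6+s*q+z*c]
S=np.arange(184,222,1.5)
for nm in("top0","t4","t9"):
    g=cv2.imread(f"pics/{nm}.png").astype(float)
    for ch,c in(("B",0),("R",2)):
        prof=np.mean([[mc(g[...,c],px(p,X(s,y,24))[0][::-1,None],order=1)[0] for s in S] for y in(-8,-5,-2,1,4)],0)
        print(nm,ch,prof.round().astype(int).tolist())
print(S.tolist())
w=cv2.imread("pics/w9.png")[100:190,270:375];print(w.shape)
E
```

```text
top0 B [200, 200, 200, 200, 198, 193, 181, 159, 126, 90, 62, 50, 54, 71, 94, 117, 135, 144, 146, 142, 130, 113, 98, 87, 82, 82]
top0 R [188, 188, 188, 188, 186, 182, 171, 152, 123, 94, 74, 66, 71, 88, 111, 136, 155, 165, 169, 171, 171, 171, 169, 163, 150, 133]
t4 B [206, 206, 206, 206, 204, 199, 187, 165, 130, 94, 65, 52, 57, 74, 98, 121, 140, 149, 151, 146, 133, 117, 101, 91, 85, 85]
t4 R [194, 194, 194, 194, 192, 187, 177, 157, 127, 98, 76, 68, 74, 91, 115, 140, 160, 170, 175, 177, 176, 176, 174, 168, 155, 137]
t9 B [118, 117, 118, 118, 117, 116, 114, 108, 96, 79, 61, 48, 43, 49, 64, 87, 112, 133, 145, 145, 135, 118, 101, 90, 85, 84]
t9 R [195, 194, 194, 194, 194, 193, 190, 182, 166, 140, 109, 84, 70, 71, 84, 106, 131, 154, 169, 175, 177, 176, 174, 168, 156, 139]
[184.0, 185.5, 187.0, 188.5, 190.0, 191.5, 193.0, 194.5, 196.0, 197.5, 199.0, 200.5, 202.0, 203.5, 205.0, 206.5, 208.0, 209.5, 211.0, 212.5, 214.0, 215.5, 217.0, 218.5, 220.0, 221.5]
(90, 105, 3)
```

The disc sits about 2 mm further in than before the push, so the block is still touching the bumper. The robot is clear of everything, so I'm handing in.

```bash
python3 -c "
from rig import ctrl
print(ctrl.finish_job())"
```

```text
the job is handed in; nothing more can be done
None
```

The job is handed in at about 24 s of the 72 s: the block was set on the landing, pushed up the slope, pressed into the bumper by 2 to 4 mm and left lying against it, but I viewed 11 pictures, one over the limit of 10.

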